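# Size a napkin-ring blank on the stepped mandrel

### The job

Three bare wooden napkin-ring blanks lie on the table waiting to be painted. Pick up the middle-sized one, thread it over the nose of the upright wooden sizing mandrel and let it down until it stops flat on the second step from the top (the one just below the two incised lines), then let go of it. Leave the small and the large ring where they lie.

Things in the scene. Friction and masses are not known exactly. Their poses are not given: they have to be found in the camera images.
- mandrel: Upright turned wooden mandrel, fixed, 98 mm tall. Origin: centre of its underside, z up its axis. Diameters narrowing upward: foot 90, z 0-14 mm; land 49-47, z 14-46; shoulder (second step from the top) at z 46; land 35-32 with two incised lines, z 46-72; shoulder at 72; land 24-22, one line, z 72-90; nose to 12, z 90-98. The middle ring stops on the shoulder at z 46, its centre then at z 56.
- ring_middle_centre (a point): Middle-sized plain wooden napkin-ring blank (a short tube lying flat, bore upright), 20 mm high, 5 mm wall, 50 mm outside, 40 mm bore, 30 g. The point is its centre, 10 mm above its underside; z is its axis. The ring to be sized.
- ring_small_centre (a point): Small plain wooden napkin-ring blank (a short tube lying flat, bore upright), 20 mm high, 5 mm wall, 38 mm outside, 28 mm bore. The point is its centre, 10 mm above its underside. To be left alone.
- ring_large_centre (a point): Large plain wooden napkin-ring blank (a short tube lying flat, bore upright), 20 mm high, 5 mm wall, 64 mm outside, 54 mm bore. The point is its centre, 10 mm above its underside. To be left alone.
There are look-alikes about, which are no part of the job. What is shaped like the part that bears ring_middle_centre but white is not meant. What is shaped like the mandrel but red is not meant.

How it is judged:
By the outcome, as a careful person would: the job done as asked, in the order asked, and still so for the second after the job is handed in, with the robot touching nothing.
It also fails if it takes over 48 s, if anything falls off the work surface, if the arm or the gripper's body presses on something with over 40 N, if the wrist force passes 120 N, or if a joint passes its speed limit or range.

### The arm

A 7-joint arm with a two-finger parallel gripper is mounted at the origin on the work surface; the furniture and walls round the work are solid. World frame = base frame: x ahead of the robot, y to its left, z up, the work surface at z = 0. Lengths are in m, angles in degrees, forces in N, time in s.
With the tool pointing down it reaches from about 0.4 to 0.875 m from the base axis. Payload 6.5 kg.
Tool frame: the origin (TCP) lies midway between the tips of the shut fingers; the grasp point (between the pads) lies 19 mm behind it; z points along the fingers, y is the line along which they close (so a half turn about z gives the same grasp; the last joint's range is limited). The gripper opens to 85 mm and grips with 20 to 120 N. Pads are 22 mm wide; open, the fingers measure 114 mm over their backs; the gripper's body (76 mm by 85 mm) begins 54 mm behind the grasp point. The pads swing forward as they close: fully open they stand 13 mm farther back than shut.
Start: joints at [-77.647, 30.733, -0.252, 88.115, 0.149, 61.152, -4.079], TCP at [0.181, 0.624, 0.231] pointing down, gripper open.
Joint ranges: [-154.64, 154.64], [-21.42, 123.67], [-72.66, 72.17], [13.99, 137.28], [-74.86, 254.86], [10.95, 109.41], [-158.01, 158.01]. Speed limits (degrees/s): [136.94, 136.94, 180, 180, 180, 180, 180].

### API

Orientations are given as a 3x3 rotation matrix whose columns are the frame's x, y, z axes.
In Python, from rig import arm gives the robot as it stands. The module is installed in compiled form; this text tells all that it offers.
- The arm moves only by the tool servo_tool, never from a script. Its argument "steps" is text: rows parted by semicolons, each of 7 numbers parted by spaces: the gripper command: -1 is fully open, 1 is shut, values between are in proportion, then the shift along the tool's x, y, z each as a share of 0.04 m, from -1 to 1, then the turn, a rotation vector about the tool's x, y, z each as a share of 6 degrees, from -1 to 1. A call has 1 to 5 rows; each row shifts and turns the commanded pose from where the row before left it, along the tool's axes as they then stand; what a row does not reach is not made up. A row lasts 1/12 s, in which the tool goes at most 41.7 mm and 7.16 degrees, less where a joint would pass 70% of its speed; a pose out of reach is approached as far as the arm can. A call with a number of a shift or a turn outside -1 to 1 is refused whole. A call with a gripper value outside its range is refused whole. The fingers move at their own pace and stop on an object; "grip_force" is the grip in N (left out, the last holds). Time passes only in rows, so rows that do not move let the fingers close. It gives the time, the measured TCP pose, the force, the opening and the grip force at its end, in the units of the state.
- arm.get_state(): the state, without advancing time (a new reading comes with each control period).
- arm.grab_frame(name): name is "scene" or "side" or "wrist"; returns the picture (384x512x3 uint8, red, green, blue); there is no depth.
- arm.camera_params(name): a dict with "fx", "fy", "cx", "cy" (pixels), "k1" (the pictures are not rectified: a ray, as slopes to the right and down, at radius r is drawn at 1 + k1 r^2 times it, then the intrinsics apply), "xyz" and "orientation" of the camera in the world. Camera axes: x right, y down, z forward; pixel columns grow to the right and rows downward; lengths in m; the calibration is good to about 2 mm. A picture is of the moment at which its call begins: read the wrist's pose just before it. camera_params takes no time and is no camera call; for the wrist camera it gives the pose at the moment of the call.
- arm.finish_job(): hands the job in; it is judged then, once.
The state is a dict: "clock": time; "joint_positions": joint angles; "joint_velocities": joint speeds; "joint_torque": joint torques, N m; "eef_pos": TCP position; "tool_rot": TCP orientation; "ft_force": force on the tool from outside, world axes, zero at the start; "ft_torque": the same for the moment, N m; "finger_gap": finger opening in m; "gripper_force": force on a finger pad.
Only numpy, scipy, OpenCV 4.12 (cv2) and the standard library are available. Lean on these libraries where they do the work, as an engineer would, in place of code of your own. Each camera call takes 0.05 s, during which the arm holds its last target. There are 200 camera calls.

## Working session

There is one attempt and no reset: what is moved stays moved. The work goes in short steps, Python scripts to look and compute and a tool call to move; the robot and the scene stay as the last step left them, time stands still between calls to the robot, and variables do not carry over. Pictures are saved under pics/ and viewed, at most 12 in all, crops included, and the job is handed in when it is done.

Besides the shell and the picture viewer there is one more tool, called after "Request:" by a JSON object that holds its "method" and its "body", one argument or row to a line. servo_tool: Moves the arm, as the interface text tells. Its arguments: {"type":"object","properties":{"steps":{"type":"string"},"grip_force":{"type":"number"}},"required":["steps"]}

```bash
mkdir -p pics; cat > h.py <<'E'
import numpy as np, cv2
from rig import arm
def ray(p,u,v):
    x,y=(u-p['cx'])/p['fx'],(v-p['cy'])/p['fy']; a,b=x,y
    for _ in range(20):
        s=1+p['k1']*(a*a+b*b); a,b=x/s,y/s
    return np.array(p['orientation'])@np.array([a,b,1.])
def at_z(p,u,v,z):
    d=ray(p,u,v); o=np.array(p['xyz']); return o+d*(z-o[2])/d[2]
def proj(p,X):
    c=np.array(p['orientation']).T@(np.array(X,float)-np.array(p['xyz'])); a,b=c[:2]/c[2]
    s=1+p['k1']*(a*a+b*b); return np.array([p['fx']*a*s+p['cx'],p['fy']*b*s+p['cy']])
E
python3 - <<'E'
from h import *
s=arm.get_state(); print(s['clock'],s['eef_pos'],np.round(s['tool_rot'],3).tolist(),s['finger_gap'])
for n in ['scene','side','wrist']:
    p=arm.camera_params(n); print(n,{k:np.round(v,3).tolist() for k,v in p.items()})
    cv2.imwrite(f'pics/{n}0.png',arm.grab_frame(n)[:,:,::-1])
E
```

```text
0.0 [0.18060724 0.62373171 0.23039742] [[-0.961, 0.278, -0.0], [0.278, 0.961, -0.002], [-0.0, -0.002, -1.0]] 0.08542624090723858
scene {'fx': 456.215, 'fy': 456.215, 'cx': 257.346, 'cy': 183.44, 'k1': 0.058, 'xyz': [-0.24, -0.512, 0.515], 'orientation': [[0.54, -0.411, 0.734], [-0.841, -0.251, 0.479], [-0.013, -0.876, -0.481]]}
side {'fx': 378.525, 'fy': 378.525, 'cx': 254.265, 'cy': 185.845, 'k1': -0.072, 'xyz': [-0.007, -0.71, 0.505], 'orientation': [[0.811, -0.286, 0.511], [-0.585, -0.405, 0.702], [0.006, -0.868, -0.496]]}
wrist {'fx': 300.148, 'fy': 300.148, 'cx': 255.498, 'cy': 188.384, 'k1': -0.029, 'xyz': [0.104, 0.645, 0.372], 'orientation': [[0.277, 0.913, 0.298], [0.961, -0.263, -0.088], [-0.002, 0.311, -0.95]]}
```

View pics/scene0.png

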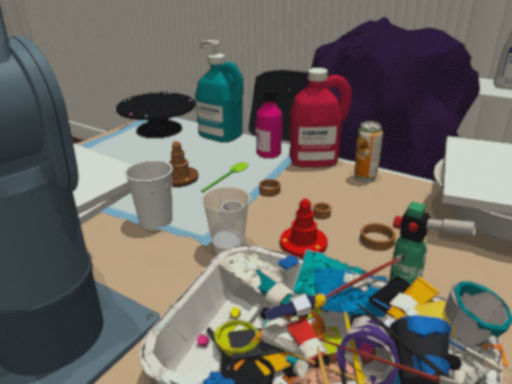

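View pics/side0.png

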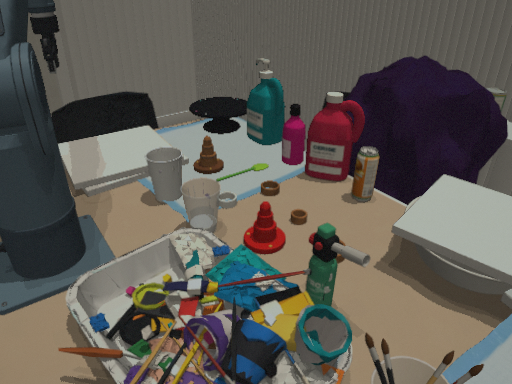

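Scene view: wooden mandrel near (180,165), rings near (269,187), (322,210) and (377,236), red mandrel (305,230). In the side view the mandrel is at (208,155), rings are at (270,187) and (299,216), and the white one is at (228,199). I'll zoom in to measure.

```bash
python3 - <<'E'
from h import *
a=cv2.imread('pics/scene0.png');b=cv2.imread('pics/side0.png')
r=lambda i,x,y,w,h:cv2.resize(i[y:y+h,x:x+w],None,fx=5,fy=5,interpolation=cv2.INTER_CUBIC)
top=np.hstack([r(a,150,135,60,56),r(a,250,165,100,56)])
bot=np.hstack([r(b,180,130,60,56),r(b,210,172,100,56)])
cv2.imwrite('pics/z.png',np.vstack([top,bot]))
for n,u,v in [('scene',269,187),('scene',322,210),('scene',377,236)]: print(n,at_z(arm.camera_params(n),u,v,.01))
for u,v in [(270,187),(299,216),(228,199)]: print('side',at_z(arm.camera_params('side'),u,v,.01))
print(at_z(arm.camera_params('scene'),180,180,.014),at_z(arm.camera_params('side'),208,166,.014))
E
```

```text
scene [ 0.52961345 -0.04121885  0.01      ]
scene [ 0.50354052 -0.18553297  0.01      ]
scene [ 0.47427229 -0.31296425  0.01      ]
side [ 0.53271929 -0.03760236  0.01      ]
side [ 0.50475838 -0.18308294  0.01      ]
side [ 0.41068117 -0.02453999  0.01      ]
[0.44447112 0.14857987 0.014     ] [0.45709558 0.15586881 0.014     ]
```

View pics/z.png

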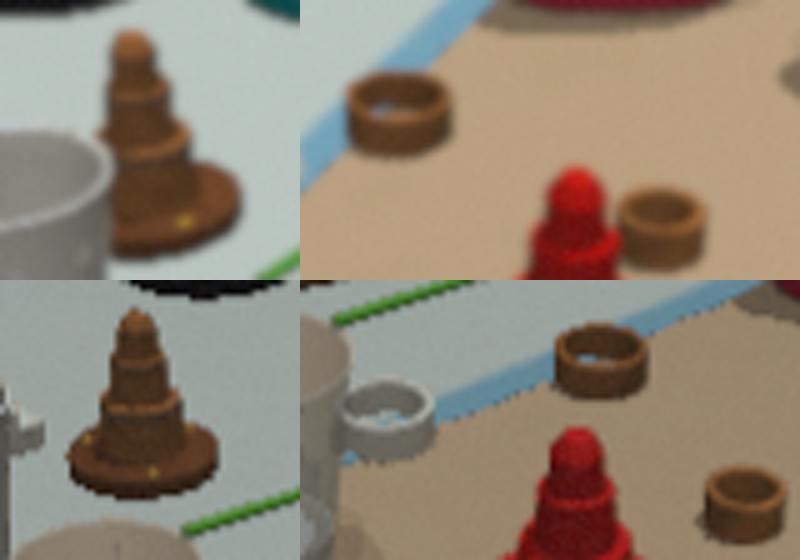

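```bash
python3 - <<'E'
from h import *
P={n:arm.camera_params(n) for n in('scene','side')}
def tri(a,b):
    A=[];c=[]
    M=np.zeros((3,3));y=np.zeros(3);L=[]
    for n,uv in(('scene',a),('side',b)):
        d=ray(P[n],*uv);d/=np.linalg.norm(d);Q=np.eye(3)-np.outer(d,d);M+=Q;y+=Q@np.array(P[n]['xyz'])
    X=np.linalg.solve(M,y);return np.round(X,4),[np.round(proj(P[n],X)-uv,1) for n,uv in(('scene',a),('side',b))]
print('ring',tri((269.5,187.4),(269.9,187.8)))
print('small',tri((322,210),(299,216)))
print('nose',tri((176.2,141.2),(206.7,136)))
n=tri((176.2,141.2),(206.7,136))[0]
for z in(.014,.046,.072): print(z,proj(P['scene'],[n[0],n[1],z]),proj(P['side'],[n[0],n[1],z]))
for k,v in dict(cuptop=((150,173),(165,158)),cup2top=((227,202),(201,190)),teal=((210,42),(264,62)),tealbase=((219,137),(266,140)),mag=((268,97),(295,108)),jug=((317,73),(334,97)),cake=((157,103),(220,107))).items(): print(k,tri(*v))
E
```

```text
ring (array([ 0.5275, -0.0437,  0.0115]), [array([-0. , -0.3]), array([-0. ,  0.3])])
small (array([ 0.5018, -0.1861,  0.012 ]), [array([-0.1, -0.4]), array([-0. ,  0.3])])
nose (array([0.4642, 0.1663, 0.1009]), [array([-0. , -0.3]), array([-0. ,  0.2])])
0.014 [179.84307855 174.77373981] [208.3425705  164.04610009]
0.046 [178.53500382 162.63704962] [207.74751164 154.04568345]
0.072 [177.43874475 152.51012346] [207.25496208 145.70973143]
cuptop (array([0.3056, 0.0914, 0.108 ]), [array([0.1, 0.7]), array([ 0. , -0.5])])
cup2top (array([ 0.3033, -0.0935,  0.1043]), [array([-0.1, -0.5]), array([-0. ,  0.4])])
teal (array([0.742 , 0.2721, 0.2566]), [array([0.1, 0.8]), array([ 0. , -0.7])])
tealbase (array([ 0.7579,  0.2734, -0.019 ]), [array([-0. , -0.1]), array([-0. ,  0.1])])
mag (array([0.6958, 0.0633, 0.1616]), [array([-0.1, -2.1]), array([-0.2,  1.8])])
jug (array([ 0.7234, -0.0538,  0.2242]), [array([0. , 0.4]), array([ 0. , -0.3])])
cake (array([0.6523, 0.405 , 0.0904]), [array([0.2, 1.1]), array([ 0. , -0.9])])
```

Request:
{"method": "servo_tool", "body": {
  "steps": "-1 -0.69 -0.72 0 0 0 0;-1 -0.69 -0.72 0 0 0 0;-1 -0.69 -0.72 0 0 0 0;-1 -0.69 -0.72 0 0 0 0;-1 -0.69 -0.72 0 0 0 0"
}}

```text
clock: 0.57
eef_pos: [0.2737, 0.4457, 0.2311]
tool_rot: [[-0.961, 0.278, -0.0], [0.278, 0.961, -0.0], [0.0, -0.0, -1.0]]
ft_force: [0.5, -0.0, 0.4]
finger_gap: 0.0855
gripper_force: 0.0
```

Request:
{"method": "servo_tool", "body": {
  "steps": "-1 -0.69 -0.72 0 0 0 0;-1 -0.69 -0.72 0 0 0 0;-1 -0.69 -0.72 0 0 0 0;-1 -0.69 -0.72 0 0 0 0;-1 -0.69 -0.72 0 0 0 0"
}}

```text
clock: 0.98
eef_pos: [0.3662, 0.2691, 0.2313]
tool_rot: [[-0.961, 0.278, 0.0], [0.278, 0.961, 0.0], [-0.0, 0.0, -1.0]]
ft_force: [0.9, -0.2, 0.7]
finger_gap: 0.0853
gripper_force: 0.0
```

Request:
{"method": "servo_tool", "body": {
  "steps": "-1 0 0 0 0 0 0"
}}

```text
clock: 1.07
eef_pos: [0.3692, 0.2633, 0.2312]
tool_rot: [[-0.958, 0.288, 0.001], [0.288, 0.958, -0.003], [-0.002, -0.003, -1.0]]
ft_force: [0.3, -0.2, -0.0]
finger_gap: 0.0854
gripper_force: 0.0
```

```bash
python3 - <<'E'
from h import *
import pickle
s=arm.get_state(); p=arm.camera_params('wrist'); cv2.imwrite('pics/w1.png',arm.grab_frame('wrist')[:,:,::-1])
pickle.dump(p,open('w1.pkl','wb'));print(s['eef_pos'],np.round(s['tool_rot'],3).tolist()); print([proj(p,[.464,.166,z]) for z in(0.014,.098)])
E
```

```text
[0.36917369 0.2632518  0.23122466] [[-0.958, 0.288, 0.001], [0.288, 0.958, -0.003], [-0.002, -0.003, -1.0]]
[array([207.83283407, 245.17619499]), array([195.92387766, 283.36385675])]
```

View pics/w1.png

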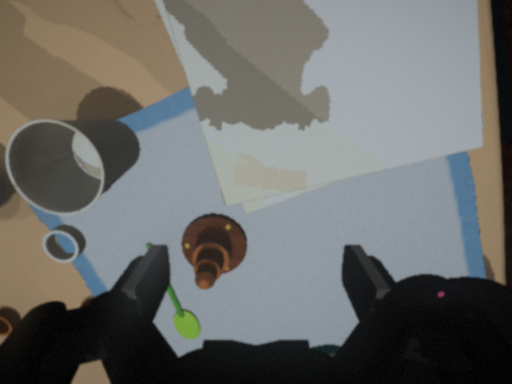

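Request:
{"method": "servo_tool", "body": {
  "steps": "-1 -0.67 -0.69 0 0 0 0;-1 -0.67 -0.69 0 0 0 0;-1 -0.67 -0.69 0 0 0 0;-1 -0.67 -0.69 0 0 0 0;-1 -0.67 -0.69 0 0 0 0"
}}

```text
clock: 1.53
eef_pos: [0.4565, 0.1007, 0.2314]
tool_rot: [[-0.961, 0.276, 0.0], [0.276, 0.961, 0.001], [-0.0, 0.001, -1.0]]
ft_force: [0.4, -0.8, -0.1]
finger_gap: 0.0855
gripper_force: 0.0
```

Request:
{"method": "servo_tool", "body": {
  "steps": "-1 -0.67 -0.69 0.5 0 0 0;-1 -0.67 -0.69 0.5 0 0 0;-1 -0.4 -0.69 0.5 0 0 0;-1 0 0 0 0 0 0;-1 0 0 0 0 0 0"
}}

```text
clock: 1.95
eef_pos: [0.498, 0.0038, 0.1716]
tool_rot: [[-0.96, 0.281, -0.003], [0.281, 0.96, -0.001], [0.002, -0.002, -1.0]]
ft_force: [-0.1, 0.3, 0.1]
finger_gap: 0.0853
gripper_force: 0.0
```

```bash
python3 - <<'E'
from h import *
import pickle
s=arm.get_state(); p=arm.camera_params('wrist'); cv2.imwrite('pics/w2.png',arm.grab_frame('wrist')[:,:,::-1])
pickle.dump(p,open('w2.pkl','wb'));print(s['clock'],s['eef_pos'],np.round(s['tool_rot'],3).tolist()); print(proj(p,[.5275,-.0437,.01]))
w=pickle.load(open('w1.pkl','rb'));print(at_z(w,214.5,243.5,.0135),at_z(w,204,283,.097))
E
```

```text
1.95 [0.49797565 0.00383004 0.17156008] [[-0.96, 0.281, -0.003], [0.281, 0.96, -0.001], [0.002, -0.002, -1.0]]
[222.43454709 207.91216264]
[0.46439376 0.17528377 0.0135    ] [0.46664961 0.17414627 0.097     ]
```

View pics/w2.png

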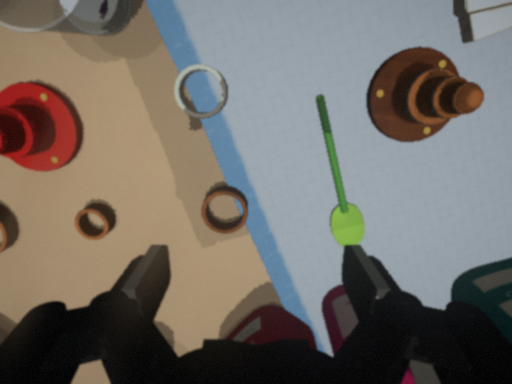

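The middle ring is at about (225,209), the mandrel foot centre is at (413,94) and its nose at (468,97).

```bash
python3 - <<'E'
from h import *
import pickle
from scipy.optimize import least_squares as ls
w=pickle.load(open('w2.pkl','rb'));w1=pickle.load(open('w1.pkl','rb'))
im=cv2.imread('pics/w2.png');hsv=cv2.cvtColor(im,cv2.COLOR_BGR2HSV)
def seg(x0,y0,x1,y1):
    c=im[y0:y1,x0:x1].astype(int);m=((c[...,2]<150)&(c[...,2]-c[...,0]>35)).astype(np.uint8)
    n,l,st,ce=cv2.connectedComponentsWithStats(m);k=1+st[1:,4].argmax();print(st[k][:4]+[x0,y0,0,0],ce[k]+[x0,y0])
seg(195,178,256,240);seg(360,40,495,148)
print('ring',at_z(w,224.8,209,.010)); print('foot',at_z(w,413,93.5,.0135),'nose',at_z(w,468.5,96.5,.095))
P=[arm.camera_params('scene'),arm.camera_params('side')]
t=np.linspace(0,2*np.pi,72)
X=[0.528,-.043]
for nm,q in zip(('w','scene','side'),(w,*P)):
    pts=np.array([proj(q,[X[0]+.025*np.cos(a),X[1]+.025*np.sin(a),z]) for a in t for z in(0,.02)]);print(nm,pts.min(0),pts.max(0))
E
```

```text
[199 178  49  61] [221.50630456 211.35402522]
[371  48 113  93] [419.50217797  95.24662933]
ring [ 0.52942254 -0.04162744  0.01      ]
foot [0.46530495 0.16931321 0.0135    ] nose [0.46624667 0.16813457 0.095     ]
w [198.4894549  183.43134306] [246.49188953 233.13834644]
scene [258.18888477 178.37835153] [280.42584778 196.92439891]
side [260.21140324 180.37415709] [279.58248375 196.62725048]
```

Request:
{"method": "servo_tool", "body": {
  "steps": "-1 -0.53 -0.43 0.7 0 0 0;-1 -0.53 -0.44 0.7 0 0 0;-1 0 0 0.9 0 0 0;-1 0 0 0 0 0 0;-1 0 0 0 0 0 0"
}}

```text
clock: 2.42
eef_pos: [0.5285, -0.0381, 0.0801]
tool_rot: [[-0.961, 0.276, -0.003], [0.276, 0.961, 0.001], [0.004, 0.0, -1.0]]
ft_force: [0.2, 0.3, 0.5]
finger_gap: 0.0854
gripper_force: 0.0
```

```bash
python3 - <<'E'
from h import *
import pickle
s=arm.get_state(); p=arm.camera_params('wrist'); cv2.imwrite('pics/w3.png',arm.grab_frame('wrist')[:,:,::-1])
pickle.dump(p,open('w3.pkl','wb'));print(s['clock'],s['eef_pos'],np.round(s['tool_rot'],3).tolist()); print(proj(p,[.529,-.0415,.01]),proj(p,s['eef_pos']))
E
```

```text
2.4167 [ 0.52848256 -0.03806568  0.08013643] [[-0.961, 0.276, -0.003], [0.276, 0.961, 0.001], [0.004, 0.0, -1.0]]
[252.90342127 203.32295562] [257.74479735 247.70864057]
```

View pics/w3.png

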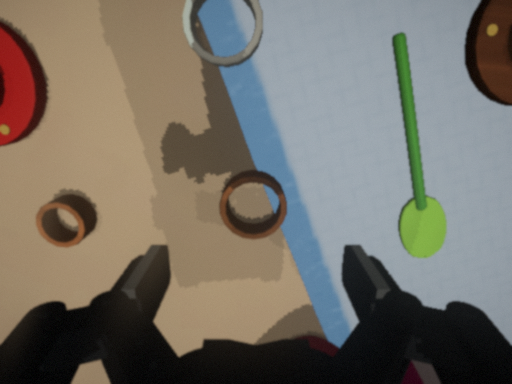

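Request:
{"method": "servo_tool", "body": {
  "steps": "-1 -0.05 -0.07 0.7 0 0 0;-1 0 0 0.7 0 0 0;-1 0 0 0.5 0 0 0;-1 0 0 0 0 0 0;-1 0 0 0 0 0 0"
}}

```text
clock: 2.88
eef_pos: [0.5317, -0.0422, 0.0065]
tool_rot: [[-0.961, 0.276, 0.001], [0.276, 0.961, 0.001], [-0.001, 0.001, -1.0]]
ft_force: [1.0, -0.1, -0.4]
finger_gap: 0.0852
gripper_force: 0.0
```

Request:
{"method": "servo_tool", "body": {
  "steps": "0.6 0 0 0 0 0 0;0.6 0 0 0 0 0 0;0.6 0 0 0 0 0 0;0.6 0 0 0 0 0 0;0.6 0 0 0 0 0 0",
  "grip_force": 25
}}

```text
clock: 3.3
eef_pos: [0.5321, -0.0433, 0.0068]
tool_rot: [[-0.961, 0.278, 0.003], [0.278, 0.961, 0.001], [-0.002, 0.001, -1.0]]
ft_force: [-2.3, 0.3, 12.8]
finger_gap: 0.0492
gripper_force: 23.9
```

Request:
{"method": "servo_tool", "body": {
  "steps": "0.6 0 0 -0.3 0 0 0;0.6 0 0 -0.8 0 0 0;0.6 0 0 -0.9 0 0 0;0.6 0 0 -0.9 0 0 0;0.6 0 0 -0.6 0 0 0"
}}

```text
clock: 3.72
eef_pos: [0.5318, -0.0439, 0.149]
tool_rot: [[-0.96, 0.279, 0.004], [0.279, 0.96, 0.0], [-0.004, 0.001, -1.0]]
ft_force: [1.5, -0.8, 0.3]
finger_gap: 0.0488
gripper_force: 26.2
```

Request:
{"method": "servo_tool", "body": {
  "steps": "0.6 0 0 0 0 0 0;0.6 0 0 0 0 0 0"
}}

```text
clock: 3.88
eef_pos: [0.5319, -0.0435, 0.1471]
tool_rot: [[-0.961, 0.278, 0.004], [0.278, 0.961, 0.0], [-0.004, 0.002, -1.0]]
ft_force: [0.5, 0.2, -0.6]
finger_gap: 0.0493
gripper_force: 26.2
```

```bash
python3 - <<'E'
from h import *
import pickle
s=arm.get_state(); p=arm.camera_params('wrist'); cv2.imwrite('pics/w4.png',arm.grab_frame('wrist')[:,:,::-1])
pickle.dump(p,open('w4.pkl','wb'));print(s['clock'],s['eef_pos'],np.round(s['tool_rot'],4).tolist(),s['finger_gap']); print(proj(p,s['eef_pos']))
E
```

```text
3.8833 [ 0.53188406 -0.04352     0.14711729] [[-0.9605, 0.2781, 0.0042], [0.2781, 0.9605, 0.0004], [-0.0039, 0.0016, -1.0]] 0.04929468968545505
[257.71864177 247.75144642]
```

View pics/w4.png

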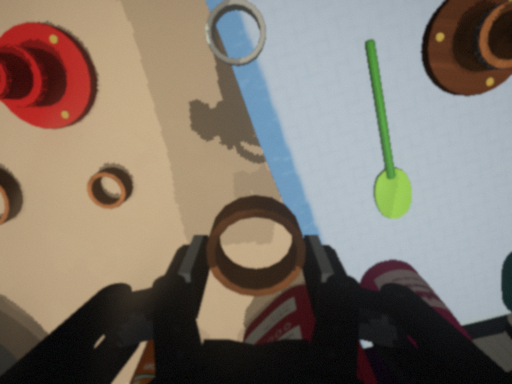

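```bash
cat >> h.py <<'E'
def bbox(p,c,R,r=.025,h=.01):
    t=np.linspace(0,2*np.pi,90)
    q=np.array([proj(p,np.array(c)+np.array(R)@[r*np.cos(a),r*np.sin(a),z]) for a in t for z in(-h,h)])
    return np.r_[q.min(0),q.max(0)]
E
python3 - <<'E'
from h import *
import pickle
from scipy.optimize import least_squares as ls
p=pickle.load(open('w4.pkl','rb'));s=arm.get_state();R=np.array(s['tool_rot']);T=np.array(s['eef_pos'])
f=lambda o:bbox(p,T+R@o,R)-[208,195,304.5,296]
print(f(np.array([.0027,0,-.0032])));r=ls(f,[0,0,0]);print(r.x,r.fun)
im=cv2.imread('pics/w4.png')[180:310,195:320];cv2.imwrite('pics/w4z.png',cv2.resize(im,None,fx=4.5,fy=4.5,interpolation=cv2.INTER_CUBIC))
E
```

```text
[-1.63809405 -3.79745288  4.15103469 -0.66090801]
[-0.0018193  -0.00058741  0.00255553] [-0.59285855  0.62097588  0.59080376 -0.61275041]
```

View pics/w4z.png

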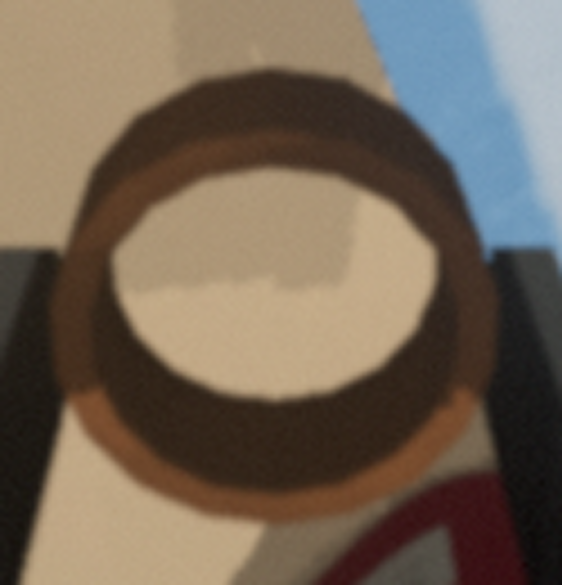

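```bash
python3 - <<'E'
from h import *
import pickle
from scipy.optimize import least_squares as ls
from scipy.spatial.transform import Rotation as Ro
p=pickle.load(open('w4.pkl','rb'));s=arm.get_state();R=np.array(s['tool_rot']);T=np.array(s['eef_pos'])
t=np.linspace(0,2*np.pi,180)
def circ(c,Q,r,z): 
    q=np.array([proj(p,c+Q@[r*np.cos(a),r*np.sin(a),z]) for a in t]);return q.min(0),q.max(0)
def f(o):
    c=T+R@o[:3];Q=R@Ro.from_rotvec([o[3],o[4],0]).as_matrix() if len(o)>3 else R
    a,b=circ(c,Q,.025,-.01);i,j=circ(c,Q,.02,-.01);k,l=circ(c,Q,.025,.01);m,n=circ(c,Q,.02,.01)
    return np.array([a[0]-205.7,b[0]-305.2,a[1]-208,b[1]-295.6,k[1]-195.1,n[1]-268.5,i[1]-217,j[1]-288.5,i[0]-215.3,j[0]-296.8])
for x0 in([0,0,0],[0,0,0,0,0]):
    r=ls(f,x0,x_scale=[.001]*3+[.02]*(len(x0)-3));print(np.round(r.x,4),np.round(r.fun,1))
print(np.round(f(np.array([.0027,0,-.0032])),1))
E
```

```text
[ 0.0002 -0.0009 -0.0009] [-0.1  0.7  0.3  0.8 -0.9 -1.5  1.  -0.   0.4 -1. ]
[-0.0004 -0.001   0.      0.02   -0.029 ] [ 0.2  0.3 -0.5  1.  -0.4 -0.6  0.3  0.   0.6 -1.2]
[ 0.6  3.5 -2.8 -0.2 -3.9 -3.  -1.9 -1.3  1.3  1.6]
```

Request:
{"method": "servo_tool", "body": {
  "steps": "0.6 0.4 0.6 0 0 0.04 0;0.6 0.52 0.77 0 0 0 0;0.6 0.52 0.77 0 0 0 0;0.6 0.52 0.77 0 0 0 0;0.6 0.52 0.77 0 0 0 0"
}}

```text
clock: 4.35
eef_pos: [0.4745, 0.1264, 0.144]
tool_rot: [[-0.96, 0.279, -0.007], [0.279, 0.96, 0.0], [0.006, -0.002, -1.0]]
ft_force: [-0.1, 0.7, -0.1]
finger_gap: 0.0491
gripper_force: 26.2
```

Request:
{"method": "servo_tool", "body": {
  "steps": "0.6 0.4 0.6 0 0 0 0;0.6 0.2 0.33 0 0 0 0;0.6 0 0 0 0 0 0;0.6 0 0 0 0 0 0"
}}

```text
clock: 4.68
eef_pos: [0.4626, 0.168, 0.1443]
tool_rot: [[-0.961, 0.276, -0.006], [0.276, 0.961, -0.0], [0.006, -0.002, -1.0]]
ft_force: [1.4, -0.4, 0.1]
finger_gap: 0.0491
gripper_force: 26.2
```

```bash
cat > snap.py <<'E'
import sys,pickle
from h import *
n=sys.argv[1]
s=arm.get_state(); p=arm.camera_params('wrist'); im=arm.grab_frame('wrist')[:,:,::-1]; pickle.dump((s,p),open(n+'.pkl','wb'))
print(s['clock'],np.round(s['eef_pos'],4),np.round(s['tool_rot'],4).tolist(),s['finger_gap'],np.round(s['ft_force'],1))
cv2.imwrite(f'pics/{n}.png',im); cv2.imwrite(f'pics/{n}z.png',cv2.resize(im[180:310,190:325],None,fx=4.5,fy=4.5,interpolation=cv2.INTER_CUBIC))
E
python3 snap.py w5
```

```text
4.6833 [0.4626 0.168  0.1443] [[-0.9611, 0.276, -0.0061], [0.276, 0.9611, -0.0001], [0.0058, -0.0018, -1.0]] 0.04905577554306376 [ 1.4 -0.4  0.1]
```

View pics/w5z.png

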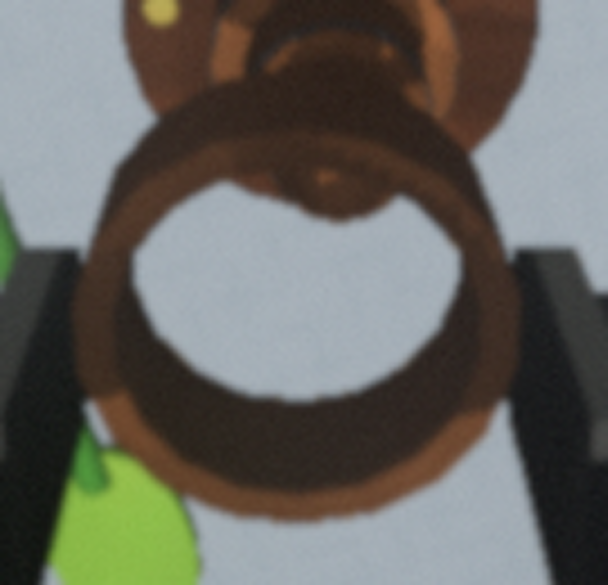

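The nose tip shows through the bore near crop (330,190), about pixel (263,222), so the ring sits too far toward the far side. I'll fit the mandrel silhouette in all the wrist pictures.

```bash
cat >> h.py <<'E'
from scipy.optimize import minimize
PROF=[(0,.09,),(.014,.09),(.014,.049),(.046,.047),(.046,.035),(.072,.032),(.072,.024),(.09,.022),(.098,.012)]
def mrender(p,x,y,S=4):
    t=np.linspace(0,2*np.pi,60);m=np.zeros((384*S,512*S),np.uint8)
    C=[np.array([proj(p,[x+d/2*np.cos(a),y+d/2*np.sin(a),z]) for a in t]) for z,d in PROF]
    for a,b in zip(C[:-1],C[1:]): cv2.fillConvexPoly(m,cv2.convexHull(np.round((np.vstack([a,b])+.5)*S-.5).astype(np.int32)),255)
    return cv2.resize(m,(512,384),interpolation=cv2.INTER_AREA)/255.
def mfit(p,im,roi,x0,extra=None):
    c=im.astype(int);m=((c[...,2]-c[...,0]>8)&(c[...,2]<190)&(c[...,1]<130)).astype(np.uint8)
    u0,v0,u1,v1=roi;g=np.zeros_like(m);g[v0:v1,u0:u1]=m[v0:v1,u0:u1]
    n,l,st,_=cv2.connectedComponentsWithStats(g);k=1+st[1:,4].argmax();g=(l==k).astype(np.uint8)
    g=cv2.morphologyEx(g,cv2.MORPH_CLOSE,np.ones((5,5)))
    W=np.zeros(g.shape);W[v0:v1,u0:u1]=1
    f=lambda q:(W*abs(mrender(p,q[0]/1e3,q[1]/1e3)-g)).sum()
    r=minimize(f,np.array(x0)*1e3,method='Nelder-Mead',options=dict(initial_simplex=np.array(x0)*1e3+[[0,0],[6,0],[0,6]],xatol=.05));return r.x,r.fun,g.sum(),st[k]
E
python3 - <<'E'
from h import *
import pickle
for n,roi in(('w1',(175,205,255,300)),('w2',(360,35,495,150)),('w5',(170,100,350,197))):
    o=pickle.load(open(n+'.pkl','rb'));p=o[1] if isinstance(o,tuple) else o
    print(n,mfit(p,cv2.imread(f'pics/{n}.png'),roi,(.465,.168)))
E
```

```text
w1 (array([471.84782696, 170.30180883]), np.float64(363.39607843137253), np.uint64(3331), array([ 182,  215,   65,   75, 3299], dtype=int32))
w2 (array([468.84534001, 171.42401361]), np.float64(661.9215686274509), np.uint64(7507), array([ 369,   47,  115,   95, 7370], dtype=int32))
w5 (array([471.07158979, 171.71690312]), np.float64(157.18039215686275), np.uint64(4524), array([ 218,  137,   92,   60, 4483], dtype=int32))
```

```bash
python3 - <<'E'
from h import *
import pickle
from scipy.optimize import least_squares as ls
s,p=pickle.load(open('w5.pkl','rb'));R=np.array(s['tool_rot']);T=np.array(s['eef_pos'])
for c in((.4711,.1717),(.465,.168)):
    print(c,bbox(p,[*c,.098],np.eye(3),.006,0),bbox(p,[*c,.090],np.eye(3),.011,0), bbox(p,[*c,.014],np.eye(3),.045,0))
# ring in w5: crop left75 right521 toprim top130 bottom522 holebottom 402 outer-low top 75?
t=np.linspace(0,2*np.pi,180)
def circ(c,Q,r,z):
    q=np.array([proj(p,c+Q@[r*np.cos(a),r*np.sin(a),z]) for a in t]);return q.min(0),q.max(0)
def f(o):
    c=T+R@o;a,b=circ(c,R,.025,-.01);m,n=circ(c,R,.02,.01)
    return np.array([a[0]-(190+75/4.5-.4),b[0]-(190+521/4.5-.4),b[1]-(180+522/4.5-.4),n[1]-(180+402/4.5-.4),a[1]-(180+130/4.5-.4)])
r=ls(f,[0,0,0],x_scale=.001);print(r.x,r.fun,T+R@r.x)
im=cv2.imread('pics/w5.png').astype(int)
for v in(140,160,180): 
    row=im[v,200:330]; print(v,[200+i for i in range(1,130) if abs((row[i]-row[i-1]).sum())>90])
E
```

```text
(0.4711, 0.1717) [257.28644457 215.56908031 274.83685428 231.63935733] [250.19661083 204.46058387 281.22503962 233.02837408] [215.9163635  139.38308882 310.70385705 229.89215237]
(0.465, 0.168) [249.58754655 208.9002111  267.26441281 225.21130752] [242.72628854 197.90574528 273.96783922 226.88446065] [210.169036   133.99214239 305.44956911 225.44138442]
[ 0.00037188 -0.00102632  0.0018481 ] [-0.10281185  0.10282365  0.86536739 -1.64192506  0.55527935] [0.46194485 0.16707729 0.14245541]
140 []
160 [223, 304, 305]
180 [217, 218, 229, 309, 310]
```

Request:
{"method": "servo_tool", "body": {
  "steps": "0.6 -0.09 0.15 0 0 -0.04 0;0.6 0 0 0.4 0 0 0;0.6 0 0 0.4 0 0 0;0.6 0 0 0.25 0 0 0;0.6 0 0 0 0 0 0"
}}

```text
clock: 5.15
eef_pos: [0.4679, 0.171, 0.1014]
tool_rot: [[-0.96, 0.28, -0.003], [0.28, 0.96, -0.002], [0.002, -0.003, -1.0]]
ft_force: [-0.1, -0.5, -0.3]
finger_gap: 0.0491
gripper_force: 26.2
```

Request:
{"method": "servo_tool", "body": {
  "steps": "0.6 0 0 0 0 0 0;0.6 0 0 0 0 0 0"
}}

```text
clock: 5.32
eef_pos: [0.4694, 0.1723, 0.1038]
tool_rot: [[-0.96, 0.279, 0.001], [0.279, 0.96, 0.0], [-0.001, 0.0, -1.0]]
ft_force: [0.2, 0.3, -0.2]
finger_gap: 0.0492
gripper_force: 26.2
```

```bash
python3 snap.py w6; python3 - <<'E'
from h import *
# text map of the bore region: brightness/4 grid
im=cv2.imread('pics/w6.png');c=im.astype(int)
for v in range(190,300,4): print(v,' '.join('%3d'%(c[v,u,0]) for u in range(200,316,4)))
E
```

```text
5.3167 [0.4694 0.1723 0.1038] [[-0.9603, 0.2789, 0.0007], [0.2789, 0.9603, 0.0001], [-0.0007, 0.0003, -1.0]] 0.049173855941371906 [ 0.2  0.3 -0.2]
190 187  65  61  87  69  43  38  38  39  36  29  25  23  24  23  22  23  22  25  32  37  37  35  40  43  45  42  46 187
194 188  75  51  50  44  40  40  39  48  31  27  25  23  22  24  25  23  22  24  24  38  43  41  37  40  42  40  43 184
198 188 112  48  48  43  41  46  38  33  28  25  28  24  25  23  22  19  21  24  24  30  34  41  39  37  40  43  61 190
202 186 165  50  44  41  40  41  35  31  28  27  25  26  24  24  23  22  21  21  25  28  31  43  39  38  37  41 114 188
206 187 186  58  45  41  39  38  30  29  28  28  25  25  21  24  22  24  22  26  25  27  26  46  37  38  41  40 175 187
210 189 188 115  45  43  39  31  25  28  32  31  29  29  25  29  31  27  26  27  26  25  30  28  35  39  41  77 187 189
214 188 188 187  65  43  32  30  29  35  34  34  34  31  26  28  27  27  29  32  32  28  29  31  34  39  41 171 189 189
218 187 189 187 168  34  33  32  39  38  35  33  31  27  27  29  28  26  25  31  28  35  34  31  30  34 122 186 1
[... 1706 characters left out ...]
  99  48  46  32  29  31  33  35  34  34  34  33  34  33  36  33  33  39  50  54 145 187 106  29  28
282  25  31 182 185 186 104  45  46  36  30  31  34  34  34  35  35  37  34  35  33  43  53  51 145 185 186 167  27  29
286  24  68 186 188 187 186 138  48  47  48  35  35  36  35  34  36  35  39  41  49  53  61 143 188 185 186 182  36  26
290  19 124 184 187 187 184 185 176 104  52  47  46  46  49  45  48  51  51  53  58 133 182 182 185 187 186 187  71  29
294  21 162 183 183 184 186 187 186 187 181 139  89  88  55  54  59  86 112 141 183 185 188 186 186 186 186 185 127  28
298  18  82 153 183 185 187 187 184 187 187 186 187 186 184 187 186 182 187 187 189 185 185 187 184 185 184 185 166  31
```

```bash
cat > rel.py <<'E'
import sys,pickle
from h import *
from scipy.optimize import least_squares as ls
# args: name nosecol nosebottom holecol holebottom rimbottom
n=sys.argv[1];nc,nb,hc,hb,rb=map(float,sys.argv[2:])
s,p=pickle.load(open(n+'.pkl','rb'));R=np.array(s['tool_rot']);T=np.array(s['eef_pos'])
def g(q):
    a=bbox(p,[*q,.098],np.eye(3),.006,0);b=bbox(p,[*q,.090],np.eye(3),.011,0);return [(a[0]+a[2])/2-nc,max(a[3],b[3])-nb]
m=ls(g,T[:2],x_scale=.001).x
def f(o):
    c=T+R@o;a=bbox(p,c-R@[0,0,.01],R,.025,0);b=bbox(p,c+R@[0,0,.01],R,.02,0)
    return [(b[0]+b[2])/2-hc,b[3]-hb,a[3]-rb]
o=ls(f,[0,0,0],x_scale=.001);c=T+R@o.x
print('mandrel',m,'ring off',o.x,'ring',c,'tool shift wanted mm',1e3*(R.T@np.r_[m-c[:2],0])[:2])
E
python3 rel.py w6 257.3 249.7 255.2 267.2 294.8; python3 rel.py w6 257.3 249.7 255.2 266.7 295.5
```

```text
mandrel [0.46751153 0.17262389] ring off [-0.00465651 -0.00139651  0.00969617] ring [0.47352951 0.16966843 0.09409782] tool shift wanted mm [6.60344048 1.1599159 ]
mandrel [0.46751153 0.17262389] ring off [-0.00028158 -0.00139148  0.00345062] ring [0.46932497 0.17089264 0.10034042] tool shift wanted mm [2.22431137 1.1568371 ]
```

Request:
{"method": "servo_tool", "body": {
  "steps": "0.6 0.04 0.03 0 0 0 0;0.6 0 0 0.2 0 0 0;0.6 0 0 0.25 0 0 0;0.6 0 0 0 0 0 0;0.6 0 0 0 0 0 0"
}}

```text
clock: 5.78
eef_pos: [0.4669, 0.1739, 0.0844]
tool_rot: [[-0.961, 0.278, -0.002], [0.278, 0.961, -0.001], [0.001, -0.001, -1.0]]
ft_force: [-0.6, -0.3, 0.1]
finger_gap: 0.049
gripper_force: 26.2
```

Request:
{"method": "servo_tool", "body": {
  "steps": "0.6 0 0 0 0 0 0;0.6 0 0 0 0 0 0"
}}

```text
clock: 5.95
eef_pos: [0.4677, 0.1742, 0.0854]
tool_rot: [[-0.961, 0.278, 0.0], [0.278, 0.961, 0.0], [-0.0, 0.0, -1.0]]
ft_force: [-0.3, 0.0, -0.1]
finger_gap: 0.0493
gripper_force: 26.2
```

```bash
python3 snap.py w7
```

```text
5.95 [0.4677 0.1742 0.0854] [[-0.9605, 0.2782, 0.0001], [0.2782, 0.9605, 0.0], [-0.0001, 0.0, -1.0]] 0.04928101098206889 [-0.3  0.  -0.1]
```

View pics/w7z.png

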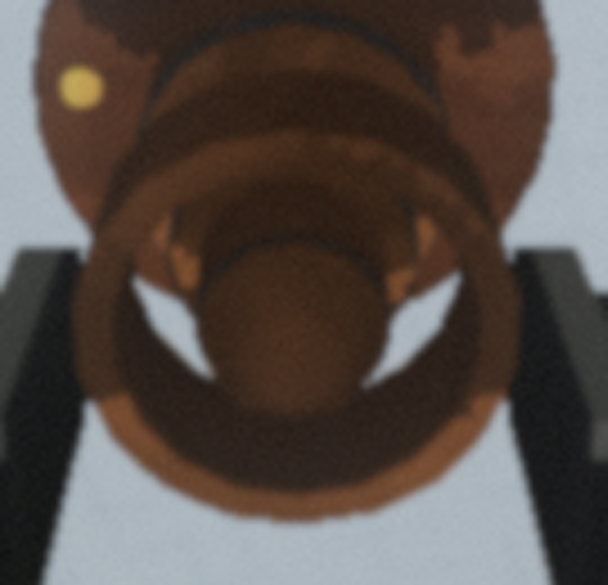

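```bash
python3 - <<'E'
from h import *
import pickle
from scipy.optimize import least_squares as ls
s,p=pickle.load(open('w7.pkl','rb'));R=np.array(s['tool_rot']);T=np.array(s['eef_pos']);I=np.eye(3)
U=lambda u:190+u/4.5-.4
V=lambda v:180+v/4.5-.4
def g(q):
    a=bbox(p,[*q,.098],I,.006,0);b=bbox(p,[*q,.090],I,.011,0);return [(b[0]+b[2])/2-U(293.5),max(a[3],b[3])-V(412)]
m=ls(g,T[:2],x_scale=.001).x;a=bbox(p,[*m,.098],I,.006,0);b=bbox(p,[*m,.090],I,.011,0)
print(m,a,b,'obs width',U(197),U(390));
print('foot pred x',bbox(p,[*m,.014],I,.045,0),U(35),U(555))
# shoulder z.072 disc (land 32) side extents
print('sh72',bbox(p,[*m,.072],I,.016,0), 'obs',U(165),U(432))
for z in(-.003,0,.002):
  def f(o):
    c=T+R@[o[0],o[1],z];a=bbox(p,c-R@[0,0,.01],R,.025,0);i=bbox(p,c-R@[0,0,.01],R,.02,0)
    return [a[0]-U(75),a[2]-U(521),a[1]-V(130),a[3]-V(522),i[3]-V(490)]
  r=ls(f,[0,0],x_scale=.001);c=T+R@[*r.x,z];print(z,r.x,np.round(r.fun,1),'shift',1e3*(R.T@np.r_[m-c[:2],0])[:2])
E
```

```text
[0.46733951 0.17269833] [242.54218055 249.79239241 267.01905508 271.15555556] [233.4796518  232.99380382 276.16479264 270.65381516] obs width 233.37777777777777 276.2666666666667
foot pred x [195.44662555 141.19781513 314.70037998 253.21730942] 197.37777777777777 312.93333333333334
sh72 [226.92907039 210.21080791 282.87188347 260.56265746] obs 226.26666666666665 285.6
-0.003 [ 0.00350286 -0.00102628] [-2.   2.  -1.9  1.8  0.8] shift [-3.55993718 -0.50211905]
0 [ 0.00171809 -0.001022  ] [-0.8  0.8 -0.7  0.9  0. ] shift [-1.77483202 -0.50650463]
0.002 [ 0.00052533 -0.00101745] [-0.   0.   0.1  0.4 -0.4] shift [-0.5818429  -0.51113412]
```

Request:
{"method": "servo_tool", "body": {
  "steps": "0.6 -0.03 -0.01 0 0 0 0;0.6 0 0 0.15 0 0 0;0.6 0 0 0.15 0 0 0;0.6 0 0 0.1 0 0 0;0.6 0 0 0 0 0 0"
}}

```text
clock: 6.42
eef_pos: [0.4678, 0.1732, 0.0682]
tool_rot: [[-0.961, 0.278, -0.002], [0.278, 0.961, -0.001], [0.001, -0.001, -1.0]]
ft_force: [0.2, -0.1, -0.5]
finger_gap: 0.0494
gripper_force: 26.2
```

Request:
{"method": "servo_tool", "body": {
  "steps": "0.6 0 0 0 0 0 0;0.6 0 0 0 0 0 0"
}}

```text
clock: 6.58
eef_pos: [0.4687, 0.1734, 0.0692]
tool_rot: [[-0.961, 0.278, -0.0], [0.278, 0.961, -0.0], [0.0, -0.0, -1.0]]
ft_force: [-0.8, -0.0, 0.1]
finger_gap: 0.0489
gripper_force: 26.2
```

```bash
python3 snap.py w8; python3 - <<'E'
from h import *
c=cv2.imread('pics/w8.png').astype(int)
for v in range(226,300,3): print(v,' '.join('%3d'%(c[v,u,2]) for u in range(204,310,4)))
E
```

```text
6.5833 [0.4687 0.1734 0.0692] [[-0.9606, 0.2781, -0.0001], [0.2781, 0.9606, -0.0001], [0.0001, -0.0001, -1.0]] 0.048945345216448846 [-0.8 -0.   0.1]
226  82  81  60  66  84  82  62  45  34  50  59  63  63  59  62  63  60  43  39  44  55  69  77  52  71  77  76
229  85  82  59  80  82  75  45  38  55  59  63  59  60  56  62  61  58  60  46  38  59  59  65  64  59  73  76
232  93  88  75  82  80  67  42  42  61  59  55  48  48  48  49  55  57  61  58  37  53  62  61  67  66  81  82
235  56  70  76  68  68  67  41  58  57  55  48  48  45  49  46  48  48  58  60  50  49  69  58  61  64  55  64
238  32  51  75  68  89  92  47  59  55  49  46  49  47  46  44  48  46  51  56  54  43 105  63  61  61  30  35
241  28  58  68  65  73 115  55  59  48  45  45  48  46  48  47  48  46  49  53  56  51 116  51  58  64  39  28
244  28  63  68  55  59 105  63  63  46  43  48  48  48  46  46  46  44  44  52  63  58 106  42  58  60  54  29
247  26  64  67  48  42  82  64  62  44  45  43  38  39  45  41  36  44  46  47  67  63  80  44  53  63  60  24
250  28  65  66  47  39  70  65  58  45  39  47  56  60
[... 1148 characters left out ...]
 104 117 126 175 177 138  25
283  35 174 177 174 153 105 106  82  55  56  64  70  73  76  73  68  63  50  65 107 121 124 168 174 176 166  27
286  63 177 177 173 173 144 108 110  99  67  60  70  73  72  71  66  59  82 115 120 121 158 176 174 177 172  35
289  96 175 177 175 175 175 152 114 111 108  95  92  78  75  80  96 110 113 116 130 167 175 174 173 174 173  54
292 138 175 174 175 173 176 174 169 139 111 108 107 107 107 112 112 112 116 148 172 172 173 175 173 174 174  88
295 160 175 176 177 172 177 177 175 178 166 149 143 123 121 131 147 163 169 174 174 172 176 175 176 174 175 135
298 173 170 175 174 175 177 177 176 175 177 177 176 175 175 173 178 174 175 178 177 173 173 175 176 175 174 153
```

Request:
{"method": "servo_tool", "body": {
  "steps": "0.6 0 0 0.1 0 0 0;0.6 0 0 0.08 0 0 0;0.6 0 0 0.04 0 0 0;0.6 0 0 0 0 0 0;0.6 0 0 0 0 0 0"
}}

```text
clock: 7.05
eef_pos: [0.4686, 0.1734, 0.0603]
tool_rot: [[-0.961, 0.278, -0.0], [0.278, 0.961, -0.0], [0.0, -0.0, -1.0]]
ft_force: [-0.5, 0.7, -0.5]
finger_gap: 0.0489
gripper_force: 26.2
```

Request:
{"method": "servo_tool", "body": {
  "steps": "0.6 0 0 0.05 0 0 0;0.6 0 0 0 0 0 0;0.6 0 0 0 0 0 0"
}}

```text
clock: 7.3
eef_pos: [0.4686, 0.1735, 0.0584]
tool_rot: [[-0.961, 0.278, -0.0], [0.278, 0.961, -0.0], [0.0, -0.0, -1.0]]
ft_force: [0.1, -0.5, -0.1]
finger_gap: 0.0491
gripper_force: 26.2
```

Request:
{"method": "servo_tool", "body": {
  "steps": "0.6 0 0 0.04 0 0 0;0.6 0 0 0 0 0 0;0.6 0 0 0 0 0 0"
}}

```text
clock: 7.55
eef_pos: [0.4686, 0.1734, 0.0568]
tool_rot: [[-0.961, 0.278, -0.0], [0.278, 0.961, -0.0], [0.0, -0.0, -1.0]]
ft_force: [0.5, 0.7, -0.8]
finger_gap: 0.0491
gripper_force: 26.2
```

Request:
{"method": "servo_tool", "body": {
  "steps": "0.6 0 0 0.04 0 0 0;0.6 0 0 0 0 0 0;0.6 0 0 0 0 0 0"
}}

```text
clock: 7.8
eef_pos: [0.4686, 0.1735, 0.0552]
tool_rot: [[-0.961, 0.278, -0.0], [0.278, 0.961, -0.0], [0.0, -0.0, -1.0]]
ft_force: [-0.4, -0.3, 0.8]
finger_gap: 0.0491
gripper_force: 26.2
```

Request:
{"method": "servo_tool", "body": {
  "steps": "0.6 0 0 0.04 0 0 0;0.6 0 0 0 0 0 0;0.6 0 0 0 0 0 0"
}}

```text
clock: 8.05
eef_pos: [0.4686, 0.1734, 0.0536]
tool_rot: [[-0.961, 0.278, -0.0], [0.278, 0.961, -0.0], [0.0, -0.0, -1.0]]
ft_force: [-0.5, 0.0, -0.4]
finger_gap: 0.0489
gripper_force: 26.2
```

Request:
{"method": "servo_tool", "body": {
  "steps": "0.6 0 0 0.03 0 0 0;0.6 0 0 0 0 0 0;0.6 0 0 0 0 0 0"
}}

```text
clock: 8.3
eef_pos: [0.4688, 0.1735, 0.0529]
tool_rot: [[-0.961, 0.278, 0.0], [0.278, 0.961, 0.0], [-0.0, 0.0, -1.0]]
ft_force: [-0.9, -0.1, 6.0]
finger_gap: 0.049
gripper_force: 26.7
```

Request:
{"method": "servo_tool", "body": {
  "steps": "0.6 0 0 0.03 0 0 0;0.6 0 0 0 0 0 0;0.6 0 0 0 0 0 0"
}}

```text
clock: 8.55
eef_pos: [0.4688, 0.1735, 0.0527]
tool_rot: [[-0.96, 0.278, -0.0], [0.278, 0.96, 0.001], [0.0, 0.001, -1.0]]
ft_force: [-4.6, -2.0, 20.5]
finger_gap: 0.0492
gripper_force: 27.8
```

Request:
{"method": "servo_tool", "body": {
  "steps": "0.6 0 0 -0.03 0 0 0;0.6 0 0 0 0 0 0;0.1 0 0 0 0 0 0;-0.3 0 0 0 0 0 0;-1 0 0 0 0 0 0"
}}

```text
clock: 8.97
eef_pos: [0.4686, 0.1735, 0.0523]
tool_rot: [[-0.961, 0.278, -0.0], [0.278, 0.961, -0.0], [-0.0, -0.0, -1.0]]
ft_force: [-0.1, -0.4, -0.4]
finger_gap: 0.0662
gripper_force: 0.0
```

Request:
{"method": "servo_tool", "body": {
  "steps": "-1 0 0 0 0 0 0;-1 0 0 0 0 0 0;-1 0 0 0 0 0 0;-1 0 0 0 0 0 0"
}}

```text
clock: 9.3
eef_pos: [0.4686, 0.1734, 0.0524]
tool_rot: [[-0.961, 0.278, -0.0], [0.278, 0.961, -0.0], [0.0, -0.0, -1.0]]
ft_force: [-0.8, 0.5, 0.2]
finger_gap: 0.0854
gripper_force: 0.0
```

Request:
{"method": "servo_tool", "body": {
  "steps": "-1 0 0 -0.3 0 0 0;-1 0 0 -0.7 0 0 0;-1 0 0 -0.8 0 0 0;-1 0 0 -0.8 0 0 0;-1 0 0 -0.8 0 0 0"
}}

```text
clock: 9.72
eef_pos: [0.4683, 0.1732, 0.1898]
tool_rot: [[-0.961, 0.278, -0.0], [0.278, 0.961, -0.0], [0.0, -0.001, -1.0]]
ft_force: [0.7, 0.8, 0.1]
finger_gap: 0.0854
gripper_force: 0.0
```

Request:
{"method": "servo_tool", "body": {
  "steps": "-1 0 0 -0.3 0 0 0;-1 0 0 0 0 0 0;-1 0 0 0 0 0 0"
}}

```text
clock: 9.97
eef_pos: [0.4688, 0.1737, 0.2008]
tool_rot: [[-0.961, 0.278, 0.001], [0.278, 0.961, 0.001], [-0.001, 0.001, -1.0]]
ft_force: [-0.3, -0.7, 0.5]
finger_gap: 0.0851
gripper_force: 0.0
```

```bash
python3 - <<'E'
from h import *
ims=[];print(arm.get_state()['clock'],arm.get_state()['eef_pos'])
for n,(x,y) in(('scene',(150,130)),('side',(180,125))):
    im=arm.grab_frame(n)[:,:,::-1];p=arm.camera_params(n);cv2.imwrite(f'pics/{n}9.png',im)
    print(n,bbox(p,[.4675,.1725,.056],np.eye(3)),'hole z46 vs')
    ims.append(cv2.resize(im[y:y+65,x:x+65],None,fx=6,fy=6,interpolation=cv2.INTER_CUBIC))
cv2.imwrite('pics/fin.png',np.hstack(ims))
E
```

```text
9.9667 [0.46877096 0.17365473 0.20078091]
scene [165.66945516 149.28685434 188.2257799  166.27903839] hole z46 vs
side [198.50801197 143.18138013 216.36271549 156.74336073] hole z46 vs
```

View pics/fin.png

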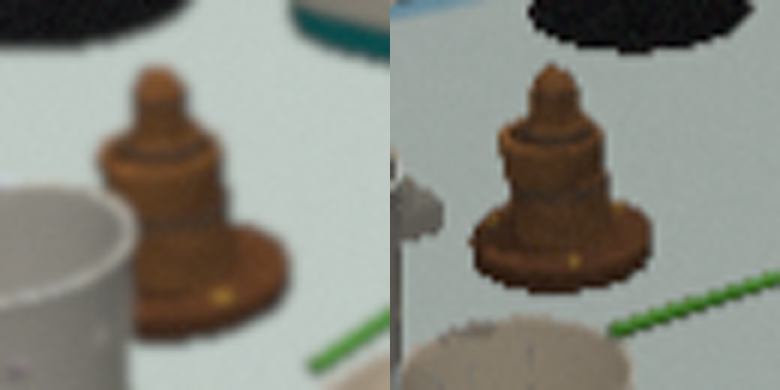

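The ring sits level on the shoulder. In the side view it spans about (198–216, 144–157), against a prediction of (198.5–216.4, 143–157). Contact came at TCP z 0.0529, which is the height expected for the z 46 shoulder. Handing in.

```bash
python3 -c "
from rig import arm
print(arm.finish_job())"
```

```text
the job is handed in; nothing more can be done
None
```

The middle ring is on the mandrel's second step and released, with contact at the expected height and both fixed cameras showing it level. The small and large rings were not touched, and the job is handed in (about 10 s on the clock).

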